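# Set a cordless drill for driving screws

## Robot

A 6-joint arm with a two-finger parallel gripper is mounted at the origin on a cart in front of the work surface, level with it; the furniture and walls round the work are solid. World frame = base frame: x ahead of the robot, y to its left, z up, the work surface at z = 0. Lengths are in m, angles in degrees, forces in N, time in s.
With the tool pointing down it reaches from about 0.4 to 0.825 m from the base axis. Payload 7 kg.
Tool frame: the origin (TCP) lies midway between the tips of the shut fingers; the grasp point (between the pads) lies r.hold_point_z behind it (r.hold_point_z is the distance from the TCP to the grasp point, in m); z points along the fingers, x is the direction in which the jaws open and shut, and the axes are right-handed (so a half turn about z gives the same grasp; the last joint's range is limited). The gripper opens to 88 mm and grips with 3 to 60 N. Pads are 19 mm wide; open, the fingers measure 130 mm over their backs; the gripper's body (78 mm by 193 mm) begins 47 mm behind the grasp point.
Start: joints at [92.653, 20.546, 0.682, 0, -70.136, -16.507], TCP at [0.162, 0.655, 0.227] pointing down, gripper open.
Joint ranges: [-176.03, 176.03], [-82.01, 121.73], [-58.28, 71.71], [-173.87, 95.51], [-174.79, -0.11], [-173.66, 173.66]. Speed limits (degrees/s): [136.94, 136.94, 172.46, 180, 180, 180].

## Interface

Orientations are given as [roll, pitch, yaw] about the fixed x, y, z axes, in that order (R = Rz(yaw) Ry(pitch) Rx(roll)).
In Python, from plant import get_state, viewer, close_job, r gives the robot as it stands.
- The arm moves only by the tool apply_moves, never from a script. Its argument "plan" is a list of rows, each a list of 3 entries, a list of its own where there are three numbers: the closure in counts, from 0 (fully open) to 255 (shut), then the shift along the tool's x, y, z in units of 50 mm (1.0 is 50 mm), then the turn about the tool's z in units of 6 degrees (1.0 is 6 degrees). A call has 1 to 12 rows; each row shifts and turns the commanded pose from where the row before left it, along the tool's axes as they then stand; what a row does not reach is not made up. A row lasts 1/8 s, in which the tool goes at most 62.5 mm and 10.7 degrees, less where a joint would pass 70% of its speed; a pose out of reach is approached as far as the arm can. A call is refused whole if a number of a shift passes 1 or a number of a turn 1, either way. A call with a gripper value outside its range is refused whole. The fingers move at their own pace and stop on an object; "squeeze" is the grip in N (left out, the last holds). Time passes only in rows, so rows that do not move let the fingers close. It gives the time, the measured TCP pose, the force and the opening at its end, in the units of the state.
- get_state(): the state, without advancing time (a new reading comes with each control period).
- viewer.capture(name): name is "scene" or "top"; returns a dict with "frame" (384x512x3 uint8, blue, green, red), "K" (3x3 intrinsics, pixels), "R" (3x3) and "t" (3): a world point X has camera coordinates R X + t. Camera axes: x right, y down, z forward; pixel columns grow to the right and rows downward; lengths in m; the calibration is good to about 2 mm. A picture is of the moment at which its call begins. There is no depth.
- close_job(): hands the job in, once; it reports no verdict.
The state is a dict: "time_s": time; "joints": joint angles; "qd": joint speeds; "joint_torque": joint torques, N m; "tcp_pos": TCP position; "eef_rot": TCP orientation; "contact_force": force on the tool from outside, world axes, zero at the start; "moment": the same for the moment, N m; "gripper_width": finger opening in m.
Only numpy, scipy, OpenCV 4.12 (cv2) and the standard library are available. Lean on these libraries where they do the work, as an engineer would, in place of code of your own. Each camera call takes 0.05 s, during which the arm holds its last target.

## Task

Set up the cordless drill that stands on the bench for driving screws, with fingertips only: push the gear slide on top of it fully forward, towards the chuck, and turn the knurled clutch collar click by click until it has clicked in with its long white bar in line with the white pointer on top of the drill. Leave the drill standing where it is: do not grasp, lift or tip it, do not lean hard on it, and leave the other things on the bench alone.

Things in the scene. Friction and masses are not known exactly. Their poses are not given: they have to be found in the camera images.
- drill_base (a point): Loose grey and black cordless drill (about 2 kg) standing upright on its battery (120 x 75 mm, 45 high). Point: centre of the battery's underside, on the bench; x along the drill to its chuck, y to its left, z up. Motor housing: a lying cylinder 60 mm across, its axis 150 mm up, from x = -97 to +26 mm, then a 49 mm wide nose to x = +38 mm, then the collar.
- slide_top (a point): Middle of the top face of the gear slide, a small black ribbed block (16 mm along x, 18 along y, 8 high) on a flat black track on top of the motor housing; the track's face is 181 mm and the block's top 189 mm above the bench. 36 mm behind drill_base when rearmost. Axes as drill_base.
- gear_slide (a joint): Travel of the gear slide (m): 0 rearmost (as it starts), 0.012 fully forward towards the chuck. It slides with about 2 N of friction and stays where it is left.
- collar_top (a point): Highest point of the clutch collar, at the middle of its ribs; fixed to the drill; 59.5 mm ahead of drill_base along x, 178 mm above the bench; axes as drill_base. The collar is a black rubbery ring between nose and chuck, 56 mm across over its 32 straight ribs (20 mm long along x). It turns about the drill's long axis, 27.8 mm below this point.
- collar (a joint): Turn of the collar (rad), 0 with the bar at the pointer. It starts one to three clicks positive (at times between two clicks): the bar has gone from the top towards the drill's +y; to come back to 0 the collar's top must move towards -y. A click is 0.393 rad (11 mm at the ribs); a sprung ball draws it into the nearest click, about 1.5 N at the ribs moves it out. Stops at -1.30 and 1.90.
- collar_bar (a point): Middle of the long white bar (30 x 3.6 mm) that runs lengthwise over the collar between two ribs, 27 mm from the drill's long axis; it turns with the collar. The other clicks have only a small white dot on the collar's rear edge.
- pointer (a point): Tip of the small white cone-shaped pointer on top of the nose, just behind the collar; fixed to the drill; axes as drill_base. The bar belongs directly in front of it, on top.
- chuck (a point): Middle of the chuck, a black cylinder 41 mm across, x = 78 to 119 mm of drill_base, on the drill's long axis (150 mm above the bench). Its finely ribbed sleeve does not turn and is not the collar. A steel driver bit stands out of it to x = 150 mm. Axes as drill_base.
- screw_dish: Round steel dish of screws, 86 mm across, 26 mm high; origin under its centre. To be left alone.
- bit_box: Box of driver bits with a clear lid, 75 x 136 x 35 mm; origin under its centre. To be left alone.
- offcut_2: Pine offcut, 46 x 98 x 19 mm; origin under its centre. To be left alone.
- offcut_0: Pine offcut, 89 x 146 x 22 mm; origin under its centre. To be left alone.
- small_bin: Small blue parts bin, 93 x 71 x 51 mm; origin under its centre. To be left alone.

How it is judged (in metres and radians):
At the end, for the whole second after the job is handed in: The collar rests in the click with the bar at the pointer (within 0.08 rad), the gear slide is within 1.5 mm of its forward end, and the drill stands upright on the bench (tilt under 0.03 rad, not raised 4 mm) within 30 mm of where it stood (value of joint collar between -0.08 and 0.08 rad and value of joint gear_slide above 0.0105 m and angle between drill_base's own z axis and vertical below 0.03 rad and height (world z) of drill_base below 0.004 m and distance of drill_base from where it was at the start of the episode below 0.03 m); the robot touches nothing.
It fails at once if the drill is lifted, carried or pushed about (height (world z) of drill_base above 0.012 m or distance of drill_base from where it was at the start of the episode above 0.03 m).
It fails at once if the drill is tipped (angle between drill_base's own z axis and vertical above 0.2 rad).
It fails at once if the fingers lean hard on the drill (over 45 N) (contact force between the fingers and drill above 45 N).
It fails at once if another thing on the bench is disturbed (distance of any of screw_dish, bit_box, offcut_2, offcut_0, small_bin from where it was at the start of the episode above 0.02 m).
It also fails if it takes over 58 s, if anything falls off the work surface, if the arm or the gripper's body presses on something with over 40 N, if the wrist force passes 120 N, or if a joint passes its speed limit or range.

## Working session

There is one attempt and no reset: what is moved stays moved. The work goes in short steps, Python scripts to look and compute and a tool call to move; the robot and the scene stay as the last step left them, time stands still between calls to the robot, and variables do not carry over. Pictures are saved under pics/ and viewed, and the job is handed in when it is done.

Besides the shell and the picture viewer there is one more tool, called after "Emit:" as a command line: name --argument value ..., lists and objects as JSON in quotes. apply_moves: Moves the arm, as the interface text tells. Its arguments: {"type":"object","properties":{"plan":{"type":"array","items":{"type":"array"}},"squeeze":{"type":"number"}},"required":["plan"]}

```bash
mkdir -p pics; ls; python3 - <<'E'
from plant import get_state, viewer, r
import cv2,pickle
s=get_state();print(s);print(r.hold_point_z)
for n in("scene","top"):
    c=viewer.capture(n);cv2.imwrite(f"pics/{n}0.png",c["frame"]);print(n,c["K"],c["R"],c["t"], -c["R"].T@c["t"])
    pickle.dump(c,open(f"{n}0.pkl","wb"))
E
```

```text
pics
{'time_s': 0.0, 'joints': array([ 9.26543967e+01,  2.05902626e+01,  6.33460230e-01, -2.02808779e-02,
       -7.01363986e+01, -1.65090104e+01]), 'qd': array([-0.04986206, -0.05240274, -0.01558732, -0.03073972, -0.01261057,
        0.05343733]), 'joint_torque': array([ 8.90422180e-04, -5.82717454e+01,  2.93053311e+01,  6.99704066e+00,
        7.08638050e-03, -1.61672356e-04]), 'tcp_pos': array([0.16151913, 0.65487786, 0.22563304]), 'eef_rot': array([-1.79991792e+02, -9.47769597e-02, -1.03861527e+02]), 'contact_force': array([-0.08020047,  0.56678733, -0.16026321]), 'moment': array([-0.05076134, -0.03947568,  0.01970724]), 'gripper_width': 0.08749972167924779}
0.0188
scene [[434.08851252   0.         253.57222049]
 [  0.         434.08851252 197.49219274]
 [  0.           0.           1.        ]] [[ 0.57400694 -0.81868269  0.01657386]
 [-0.54525561 -0.39724162 -0.73817031]
 [ 0.61091108  0.41467789 -0.67441078]] [-0.35753876  0.3689538   0.85420734] [-0.11544087 -0.50036789  0.85436317]
top [[379.07993874   0.         251.63329972]
 [  0.         379.07993874 194.09680714]
 [  0.           0.           1.        ]] [[-0.01085531 -0.99966657 -0.02342868]
 [-0.98992902  0.01405097 -0.14086558]
 [ 0.14114781  0.02166359 -0.98975148]] [-0.0510662   0.5232095   1.08737114] [ 0.36390587 -0.08195714  1.14873299]
```

View pics/scene0.png

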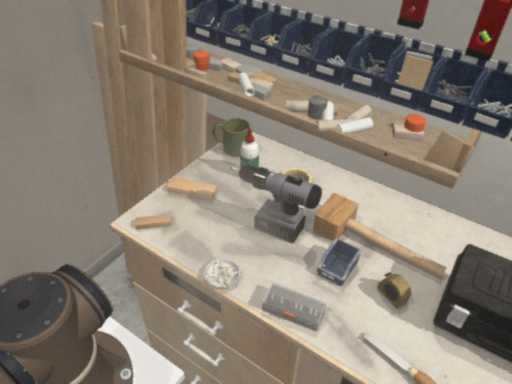

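View pics/top0.png

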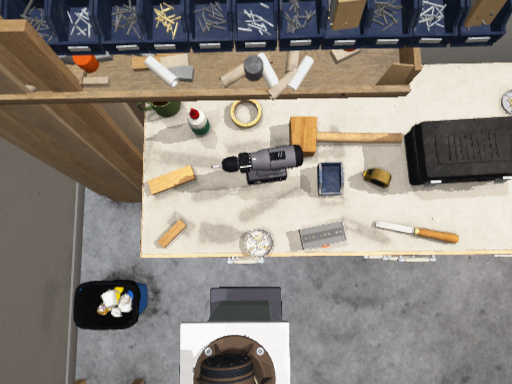

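```bash
python3 - <<'E'
import cv2,pickle
c=pickle.load(open("top0.pkl","rb"))["frame"];cv2.imwrite("pics/topz.png",cv2.resize(c[130:200,205:315],None,fx=7,fy=7,interpolation=cv2.INTER_CUBIC))
c=pickle.load(open("scene0.pkl","rb"))["frame"];cv2.imwrite("pics/scenez.png",cv2.resize(c[155:245,235:335],None,fx=6,fy=6,interpolation=cv2.INTER_CUBIC))
E
```

```text
(no output)
```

View pics/topz.png

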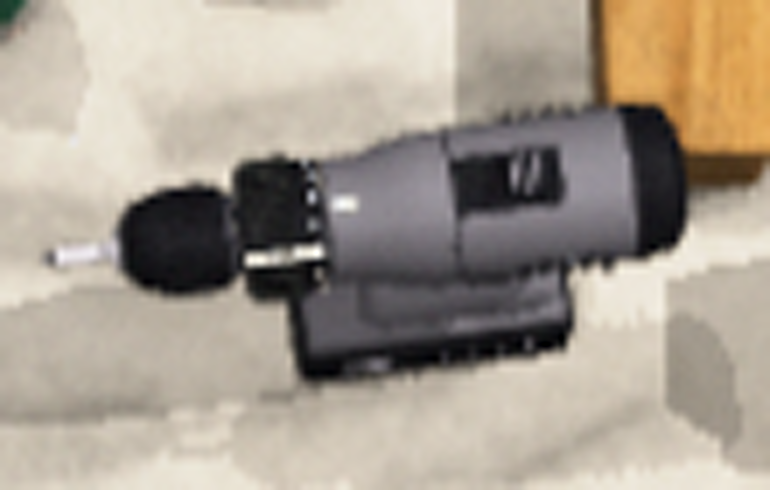

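View pics/scenez.png

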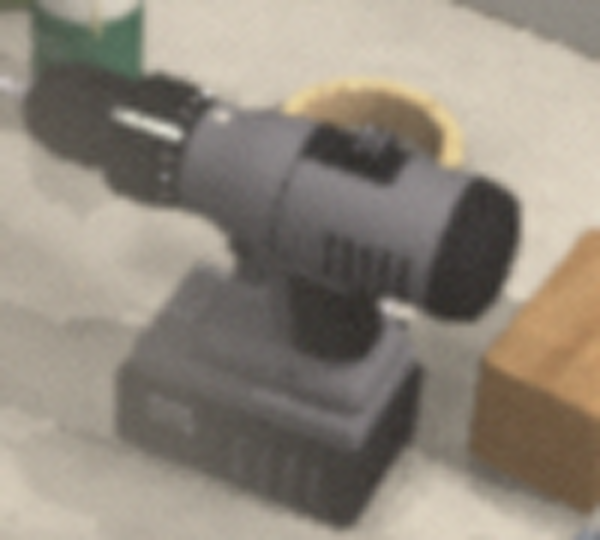

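```bash
cat > h.py <<'E'
import numpy as np,pickle,cv2
def ray(c,u,v):
    d=c["R"].T@np.linalg.inv(c["K"])@np.array([u,v,1.]);return -c["R"].T@c["t"],d
def plane(c,u,v,z):
    o,d=ray(c,u,v);return o+d*(z-o[2])/d[2]
def proj(c,X):
    p=c["K"]@(c["R"]@np.asarray(X)+c["t"]);return p[:2]/p[2]
def tri(c1,p1,c2,p2):
    o1,d1=ray(c1,*p1);o2,d2=ray(c2,*p2)
    s=np.linalg.lstsq(np.c_[d1,-d2],o2-o1,rcond=None)[0]
    a=o1+s[0]*d1;b=o2+s[1]*d2;return (a+b)/2,np.linalg.norm(a-b)
E
python3 - <<'E'
from h import *
T=pickle.load(open("top0.pkl","rb"));S=pickle.load(open("scene0.pkl","rb"))
z7=lambda a,b:((a+.5)/7-.5+205,(b+.5)/7-.5+130)
z6=lambda a,b:((a+.5)/6-.5+235,(b+.5)/6-.5+155)
P={"pointer":((345,203),.178),"slide":((537,172),.189),"bittip":((48,257),.15),"chuckfront":((122,243),.15),"trackfront":((458,185),.181),"trackrear":((562,172),.181)}
for k,(p,z) in P.items(): print(k,plane(T,*z7(*p),z).round(4))
print("pointer tri",tri(T,z7(345,203),S,z6(222,115)))
print("slide tri",tri(T,z7(537,172),S,z6(372,140)))
print("bar tri",tri(T,z7(284,256),S,z6(148,124)))
E
```

```text
pointer [ 0.5963 -0.0676  0.178 ]
slide [ 0.6043 -0.139   0.189 ]
bittip [0.5836 0.0475 0.15  ]
chuckfront [0.5887 0.019  0.15  ]
trackfront [ 0.6018 -0.1099  0.181 ]
trackrear [ 0.6061 -0.1488  0.181 ]
pointer tri (array([ 0.59754132, -0.06795299,  0.17445686]), np.float64(0.0011275677647286154))
slide tri (array([ 0.60249362, -0.13755233,  0.19236945]), np.float64(0.003007369846808534))
bar tri (array([ 0.57817178, -0.04456679,  0.17119408]), np.float64(0.0007673178866471069))
```

Emit:
apply_moves --plan '[[0,[0,0,-0.7],0],[0,[0,0,-0.7],0],[255,[0.8,-0.64,0],0],[255,[0.8,-0.64,0],0],[255,[0.8,-0.64,0],0],[255,[0.8,-0.64,0],0],[255,[0.8,-0.64,0],0],[255,[0.8,-0.64,0],0],[255,[0.8,-0.64,0],0],[255,[0.8,-0.64,0],0],[255,[0.8,-0.64,0],0],[255,[0.8,-0.64,0],0]]' --squeeze 20

```text
time_s: 1.6
tcp_pos: [0.3767, 0.1887, 0.2966]
eef_rot: [-180.0, 0.0, -103.8]
contact_force: [0.6, 0.6, 0.7]
gripper_width: 0.0008
```

```bash
python3 - <<'E'
from h import *
from plant import get_state, viewer
s=get_state();print({k:np.round(s[k],4) for k in("time_s","tcp_pos","eef_rot","contact_force","gripper_width")})
for n in("scene","top"):
    c=viewer.capture(n);cv2.imwrite(f"pics/{n}1.png",c["frame"])
E
```

```text
{'time_s': np.float64(1.6), 'tcp_pos': array([0.3767, 0.1887, 0.2966]), 'eef_rot': array([-1.799998e+02,  1.880000e-02, -1.038253e+02]), 'contact_force': array([0.6164, 0.5988, 0.6513]), 'gripper_width': np.float64(0.0008)}
```

View pics/scene1.png

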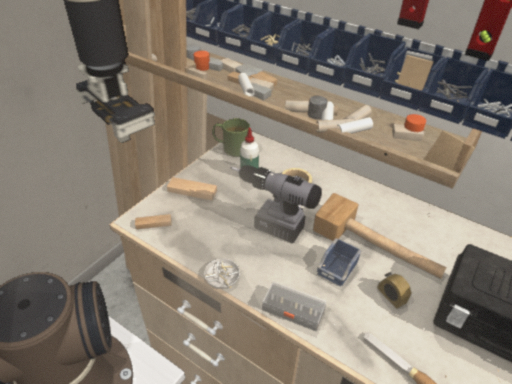

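View pics/top1.png

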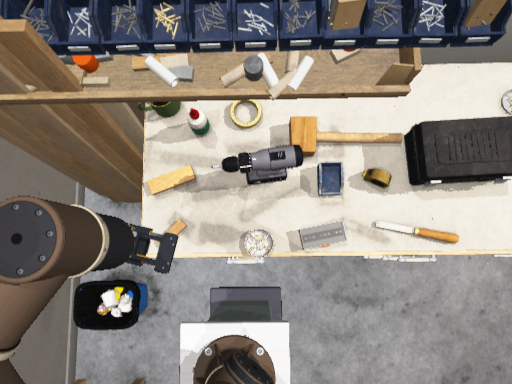

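Emit:
apply_moves --plan '[[255,[0,0,0],-1],[255,[0,0,0],-1],[255,[0,0,0],-1],[255,[0.88,-0.42,0],-0.35],[255,[0.88,-0.42,0],0],[255,[0.88,-0.42,0],0],[255,[0.88,-0.42,0],0],[255,[0.88,-0.42,0],0],[255,[0.88,-0.42,0],0],[255,[0.88,-0.42,0],0],[255,[0.88,-0.42,0],0],[255,[0.88,-0.42,0],0]]'

```text
time_s: 3.2
tcp_pos: [0.6068, -0.1846, 0.296]
eef_rot: [180.0, 0.0, -83.7]
contact_force: [0.6, 1.3, 0.4]
gripper_width: 0.0002
```

Emit:
apply_moves --plan '[[255,[0,0,0],0],[255,[0,0,0.8],0]]'

```text
time_s: 3.45
tcp_pos: [0.6078, -0.1839, 0.2583]
eef_rot: [-179.7, -0.1, -83.8]
contact_force: [1.0, 1.2, -0.3]
gripper_width: 0.0006
```

```bash
cat >> h.py <<'E'
base=np.array([.6003,-.103,0]);xd=np.array([-.110,.994,0]);yd=np.array([-.994,-.110,0])
def look(i,box=None,f=1):
    from plant import get_state, viewer
    s=get_state();print({k:np.round(s[k],4).tolist() for k in("time_s","tcp_pos","eef_rot","contact_force","gripper_width")})
    d=s["tcp_pos"]-base;print("drill frame mm",np.round(1000*np.array([d@xd,d@yd,d[2]]),1))
    for n in("scene","top"):
        c=viewer.capture(n);pickle.dump(c,open(f"{n}{i}.pkl","wb"));im=c["frame"]
        p=proj(c,base+[0,0,.2]) if 0 else proj(c,base+.02*xd+[0,0,.17])
        u,v=p.astype(int);w,h=(70,52);u0=max(u-w,0);v0=max(v-h,0)
        cv2.imwrite(f"pics/{n}{i}.png",cv2.resize(im[v0:v+h,u0:u+w],None,fx=5,fy=5,interpolation=cv2.INTER_CUBIC));print(n,"crop origin",u0,v0,"x5")
E
python3 -c "
from h import *
look(2)"
```

```text
{'time_s': 3.45, 'tcp_pos': [0.6078, -0.1839, 0.2583], 'eef_rot': [-179.7254, -0.0715, -83.7894], 'contact_force': [0.9697, 1.1966, -0.309], 'gripper_width': 0.0006}
drill frame mm [-81.3   1.4 258.3]
scene crop origin 206 125 x5
top crop origin 189 106 x5
```

View pics/scene2.png

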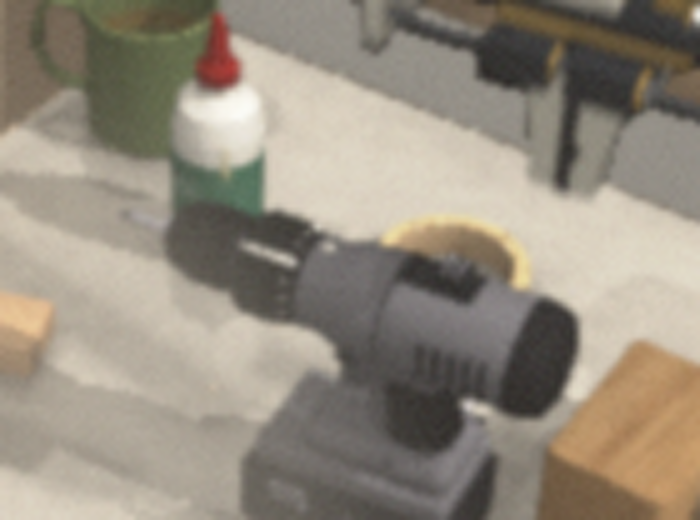

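View pics/top2.png

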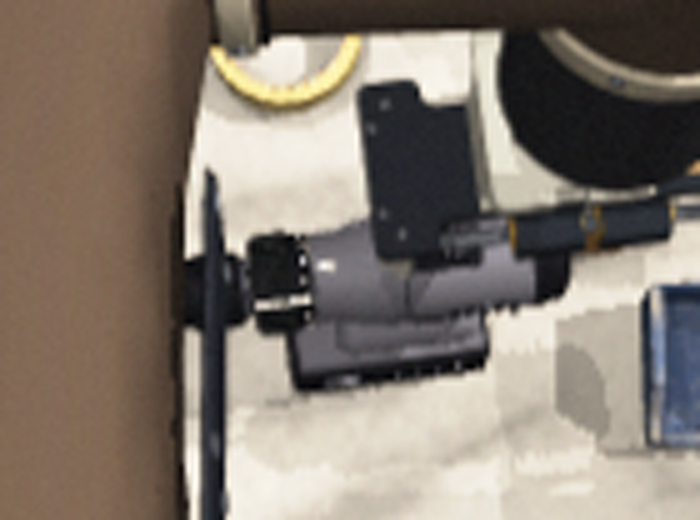

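```bash
python3 - <<'E'
from h import *
from plant import get_state
p=get_state()["tcp_pos"]
for n in("scene","top"):
    c=pickle.load(open(n+"2.pkl","rb"));o=np.array([206,125] if n=="scene" else [189,106])
    for a in(-.02,-.01,0,.01,.02):print(n,a,((proj(c,p+a*xd)-o+.5)*5).round(0),((proj(c,p+a*yd)-o+.5)*5).round(0),((proj(c,p+a*xd+[0,0,.01])-o+.5)*5).round(0))
im=pickle.load(open("scene2.pkl","rb"))["frame"][138:170,296:340];cv2.imwrite("pics/f.png",cv2.resize(im,None,fx=16,fy=16,interpolation=cv2.INTER_CUBIC))
E
```

```text
scene -0.02 [598. 215.] [574. 178.] [601. 197.]
scene -0.01 [577. 208.] [565. 189.] [580. 190.]
scene 0 [557. 201.] [557. 201.] [559. 184.]
scene 0.01 [536. 194.] [548. 213.] [539. 177.]
scene 0.02 [516. 188.] [539. 225.] [518. 170.]
top -0.02 [602. 206.] [555. 172.] [604. 201.]
top -0.01 [581. 209.] [558. 191.] [584. 203.]
top 0 [561. 211.] [561. 211.] [563. 206.]
top 0.01 [540. 214.] [564. 231.] [542. 208.]
top 0.02 [520. 216.] [566. 251.] [521. 211.]
```

View pics/f.png

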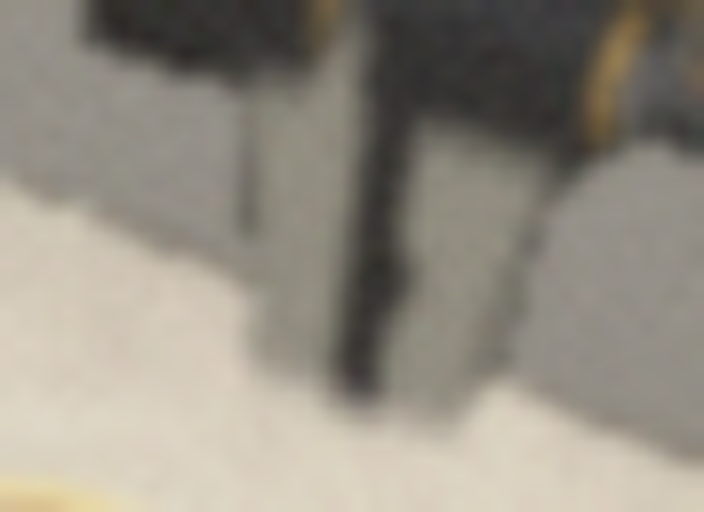

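Emit:
apply_moves --plan '[[255,[-0.4,-0.02,0],0],[255,[0,0,0.6],0],[255,[0,0,0.5],0],[255,[0,0,0.2],0],[255,[0,0,0],0],[255,[0,0,0],0]]'

```text
time_s: 4.3
tcp_pos: [0.6056, -0.1635, 0.1932]
eef_rot: [-179.9, -0.0, -83.7]
contact_force: [-0.3, -0.6, 0.2]
gripper_width: 0.0005
```

```bash
python3 -c "
from h import *
look(3)"
```

```text
{'time_s': 4.3, 'tcp_pos': [0.6056, -0.1635, 0.1932], 'eef_rot': [-179.8807, -0.034, -83.7278], 'contact_force': [-0.3291, -0.608, 0.2286], 'gripper_width': 0.0005}
drill frame mm [-60.7   1.4 193.2]
scene crop origin 206 125 x5
top crop origin 189 106 x5
```

View pics/scene3.png

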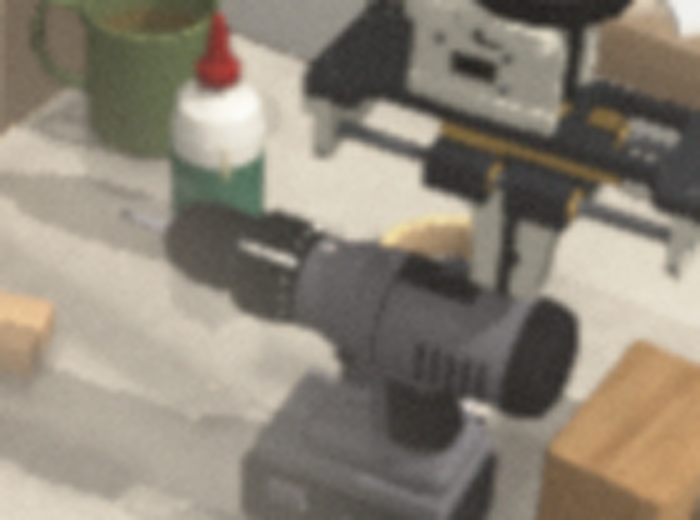

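Emit:
apply_moves --plan '[[255,[0.06,-0.02,0],0],[255,[0,0,0.1],0],[255,[0,0,0.08],0],[255,[0,0,0],0],[255,[0,0,0],0]]'

```text
time_s: 5.03
tcp_pos: [0.6061, -0.1665, 0.1825]
eef_rot: [180.0, -0.0, -83.8]
contact_force: [0.3, 0.1, -0.0]
gripper_width: 0.0004
```

```bash
python3 -c "
from h import *
look(4)"
```

```text
{'time_s': 5.025, 'tcp_pos': [0.6061, -0.1665, 0.1825], 'eef_rot': [179.9906, -0.0029, -83.7516], 'contact_force': [0.3205, 0.1134, -0.0396], 'gripper_width': 0.0004}
drill frame mm [-63.8   1.2 182.5]
scene crop origin 206 125 x5
top crop origin 189 106 x5
```

View pics/scene4.png

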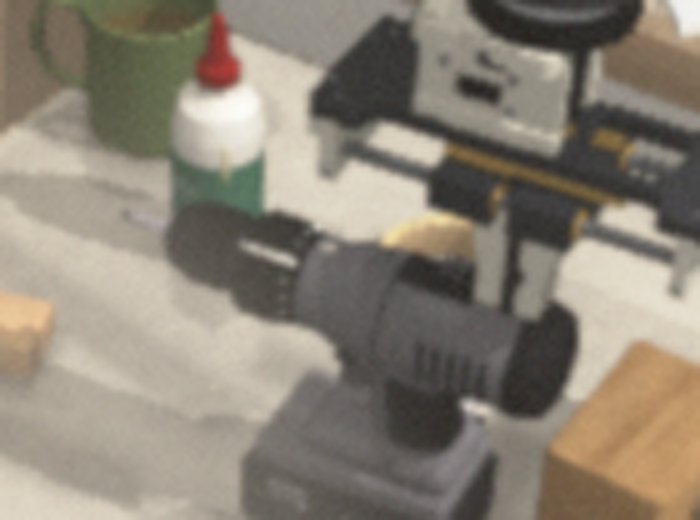

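Emit:
apply_moves --plan '[[255,[0,-0.02,-0.02],0],[255,[-0.06,0,0],0],[255,[-0.06,0,0],0],[255,[-0.06,0,0],0],[255,[-0.06,0,0],0],[255,[0,0,0],0],[255,[0,0,0],0]]'

```text
time_s: 6.0
tcp_pos: [0.6058, -0.1544, 0.1836]
eef_rot: [180.0, 0.0, -83.8]
contact_force: [-0.1, -0.2, 0.8]
gripper_width: 0.0004
```

Emit:
apply_moves --plan '[[255,[-0.04,0,0],0],[255,[-0.04,0,0],0],[255,[0,0,0],0]]'

```text
time_s: 6.38
tcp_pos: [0.6053, -0.1504, 0.1836]
eef_rot: [180.0, -0.0, -83.7]
contact_force: [0.6, -1.8, 0.3]
gripper_width: 0.0005
```

```bash
python3 -c "
from h import *
look(5)"
```

```text
{'time_s': 6.375, 'tcp_pos': [0.6053, -0.1504, 0.1836], 'eef_rot': [179.9978, -0.0006, -83.7477], 'contact_force': [0.5704, -1.7847, 0.3357], 'gripper_width': 0.0005}
drill frame mm [-47.7   0.2 183.6]
scene crop origin 206 125 x5
top crop origin 189 106 x5
```

View pics/scene5.png

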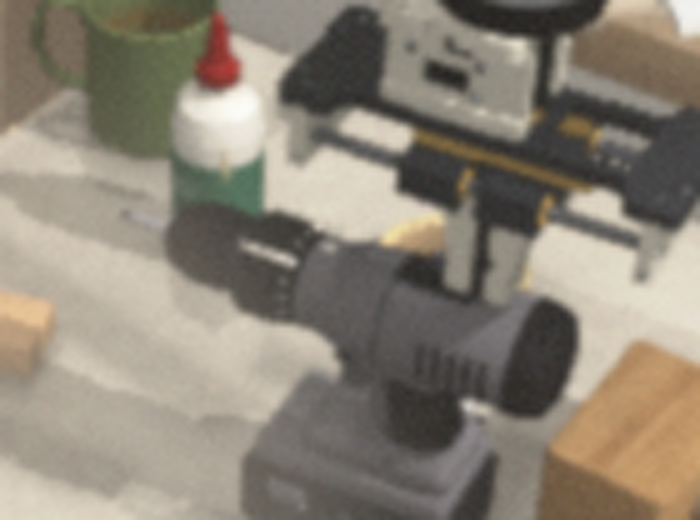

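Emit:
apply_moves --plan '[[255,[-0.04,0,0],0],[255,[-0.04,0,0],0],[255,[0,0,0],0]]'

```text
time_s: 6.85
tcp_pos: [0.6049, -0.1463, 0.1836]
eef_rot: [180.0, 0.0, -83.7]
contact_force: [-0.4, -1.5, -0.1]
gripper_width: 0.0003
```

Emit:
apply_moves --plan '[[255,[-0.04,0,0],0],[255,[0,0,0],0]]'

```text
time_s: 7.1
tcp_pos: [0.6047, -0.1454, 0.1837]
eef_rot: [180.0, -0.1, -83.8]
contact_force: [0.2, -5.9, -1.3]
gripper_width: 0.0005
```

Emit:
apply_moves --plan '[[255,[-0.03,0,0],0],[255,[0,0,0],0]]'

```text
time_s: 7.35
tcp_pos: [0.6047, -0.1444, 0.1841]
eef_rot: [-180.0, -0.1, -83.8]
contact_force: [0.2, -7.7, 0.8]
gripper_width: 0.0001
```

Emit:
apply_moves --plan '[[255,[0.2,0,0],0],[255,[0.4,0,-0.2],0],[255,[0,0,-0.7],0],[255,[0,0,0],0]]'

```text
time_s: 7.85
tcp_pos: [0.6098, -0.1743, 0.2322]
eef_rot: [-179.7, -0.1, -83.8]
contact_force: [0.4, -0.9, -0.0]
gripper_width: 0.0002
```

```bash
python3 -c "
from h import *
look(6)"
```

```text
{'time_s': 7.85, 'tcp_pos': [0.6098, -0.1743, 0.2322], 'eef_rot': [-179.676, -0.0683, -83.7788], 'contact_force': [0.3704, -0.9253, -0.0092], 'gripper_width': 0.0002}
drill frame mm [-71.9  -1.6 232.2]
scene crop origin 206 125 x5
top crop origin 189 106 x5
```

View pics/scene6.png

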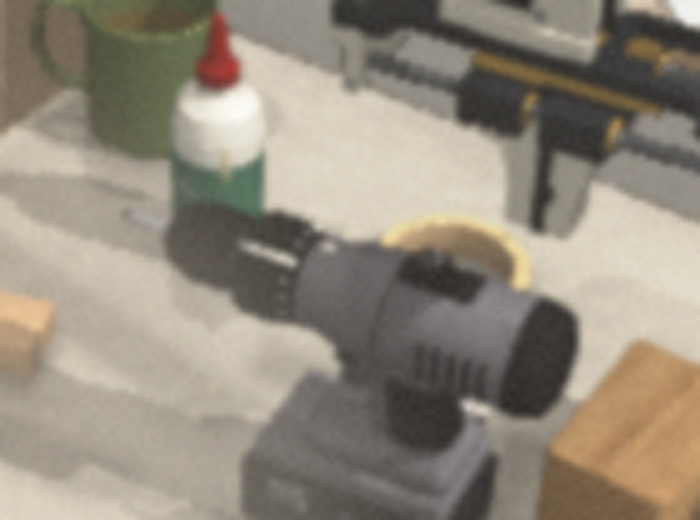

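View pics/top6.png

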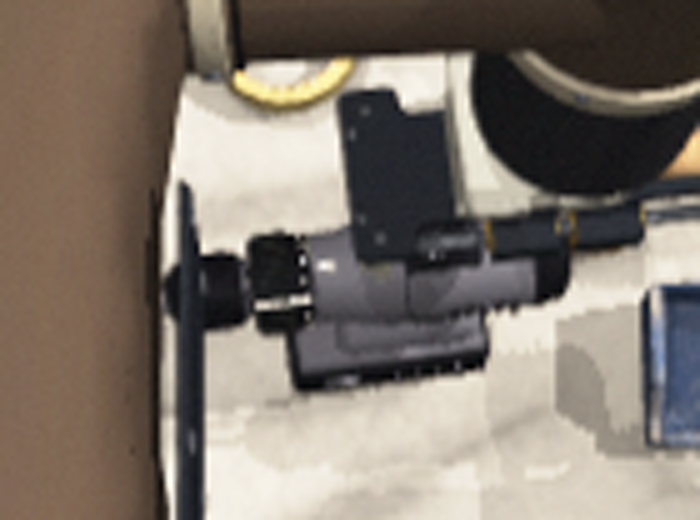

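Emit:
apply_moves --plan '[[255,[-0.67,0.05,0],0],[255,[-0.67,0.05,0],0],[255,[-0.67,0.05,0],0],[255,[-0.67,0.04,0],0],[255,[0,0,0.5],0],[255,[0,0,0.3],0],[255,[0,0,0],0],[255,[0,0,0],0]]'

```text
time_s: 8.95
tcp_pos: [0.5842, -0.0412, 0.1889]
eef_rot: [-180.0, -0.0, -83.8]
contact_force: [1.0, -0.1, 1.1]
gripper_width: 0.0006
```

```bash
python3 -c "
from h import *
look(7)"
```

```text
{'time_s': 8.95, 'tcp_pos': [0.5842, -0.0412, 0.1889], 'eef_rot': [-179.9894, -0.0189, -83.7819], 'contact_force': [0.9787, -0.1204, 1.1379], 'gripper_width': 0.0006}
drill frame mm [ 63.2   9.2 188.9]
scene crop origin 206 125 x5
top crop origin 189 106 x5
```

View pics/scene7.png

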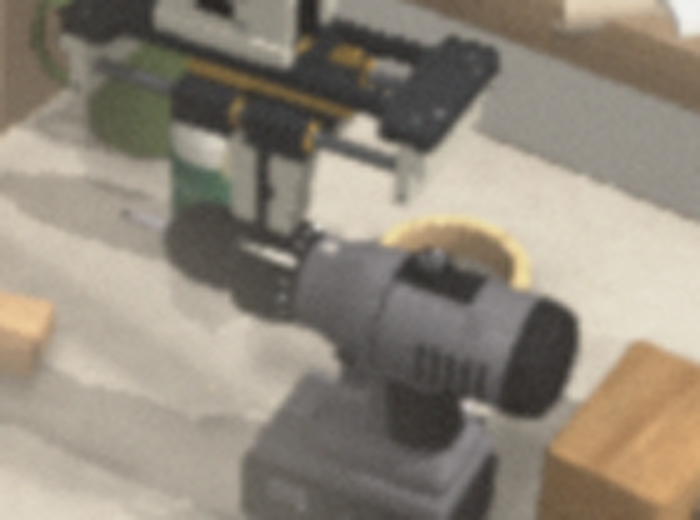

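Emit:
apply_moves --plan '[[255,[0,-0.02,0.16],0],[255,[0,0,0.04],0],[255,[0,0,0],0]]'

```text
time_s: 9.43
tcp_pos: [0.5847, -0.0407, 0.1783]
eef_rot: [180.0, -0.0, -83.8]
contact_force: [0.2, 0.6, -0.3]
gripper_width: -0.0001
```

Emit:
apply_moves --plan '[[255,[0,0,0.02],0],[255,[0,0,0],0]]'

```text
time_s: 9.68
tcp_pos: [0.585, -0.0406, 0.1779]
eef_rot: [-180.0, -0.0, -83.7]
contact_force: [0.1, -0.2, 1.4]
gripper_width: 0.0003
```

Emit:
apply_moves --plan '[[255,[0,0,0.02],0],[255,[0,0,0],0]]'

```text
time_s: 9.93
tcp_pos: [0.5854, -0.0406, 0.1777]
eef_rot: [-179.9, -0.0, -83.7]
contact_force: [-1.5, 0.5, 6.8]
gripper_width: 0.0004
```

Emit:
apply_moves --plan '[[255,[0,-0.04,0],0],[255,[0,-0.04,0],0],[255,[0,0,0],0]]'

```text
time_s: 10.3
tcp_pos: [0.5902, -0.04, 0.1778]
eef_rot: [-179.8, -0.0, -83.7]
contact_force: [0.6, -0.7, 5.7]
gripper_width: 0.0002
```

```bash
python3 -c "
from h import *
look(8)"
```

```text
{'time_s': 10.3, 'tcp_pos': [0.5902, -0.04, 0.1778], 'eef_rot': [-179.8201, -0.0131, -83.722], 'contact_force': [0.6309, -0.703, 5.7456], 'gripper_width': 0.0002}
drill frame mm [ 63.8   3.1 177.8]
scene crop origin 206 125 x5
top crop origin 189 106 x5
```

View pics/scene8.png

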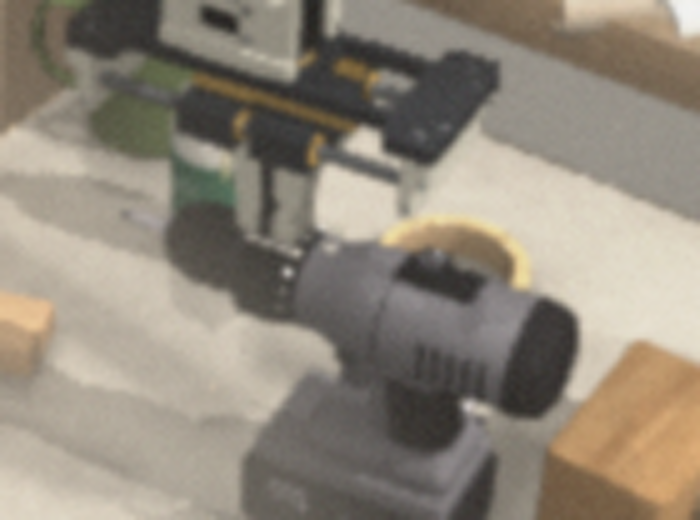

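Emit:
apply_moves --plan '[[255,[0,-0.04,0],0],[255,[0,-0.04,0],0],[255,[0,-0.04,0],0],[255,[0,-0.04,0],0],[255,[0,-0.04,0],0],[255,[0,0,0],0]]'

```text
time_s: 11.15
tcp_pos: [0.6001, -0.0388, 0.1778]
eef_rot: [-179.8, -0.0, -83.7]
contact_force: [1.5, -0.0, 5.5]
gripper_width: 0.0002
```

```bash
python3 -c "
from h import *
look(9)"
```

```text
{'time_s': 11.15, 'tcp_pos': [0.6001, -0.0388, 0.1778], 'eef_rot': [-179.8204, -0.0083, -83.7221], 'contact_force': [1.5337, -0.0111, 5.4712], 'gripper_width': 0.0002}
drill frame mm [ 63.8  -6.9 177.8]
scene crop origin 206 125 x5
top crop origin 189 106 x5
```

View pics/scene9.png

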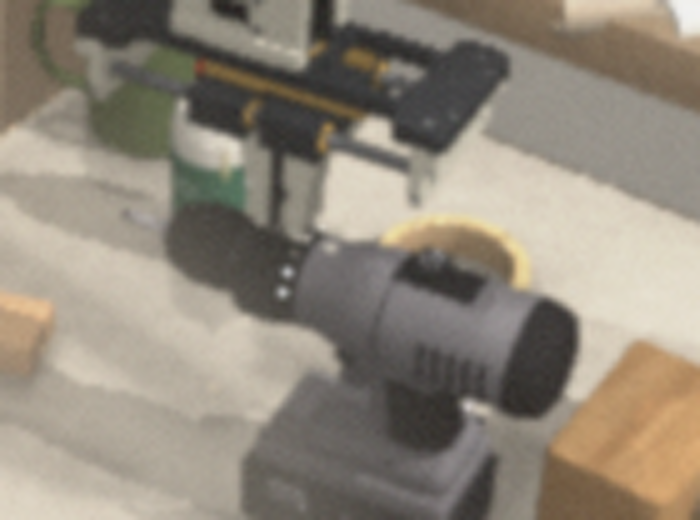

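Emit:
apply_moves --plan '[[255,[0,0,-0.3],0],[255,[0,0.1,-0.7],0],[255,[0.7,0,0],0],[255,[0.7,0,0],0],[255,[0.7,0,0],0],[255,[0.7,0,0],0],[255,[0,0,0],0]]'

```text
time_s: 12.12
tcp_pos: [0.6087, -0.1809, 0.2268]
eef_rot: [180.0, -0.0, -83.9]
contact_force: [-0.2, 0.3, 0.1]
gripper_width: 0.0004
```

```bash
python3 -c "
from h import *
look(10)"
```

```text
{'time_s': 12.125, 'tcp_pos': [0.6087, -0.1809, 0.2268], 'eef_rot': [179.967, -0.0085, -83.9122], 'contact_force': [-0.2283, 0.3061, 0.0623], 'gripper_width': 0.0004}
drill frame mm [-7.830e+01  2.000e-01  2.268e+02]
scene crop origin 206 125 x5
top crop origin 189 106 x5
```

View pics/scene10.png

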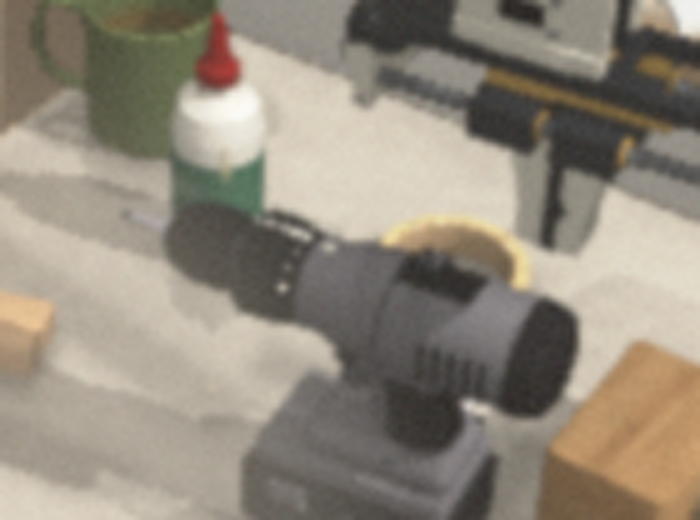

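View pics/top10.png

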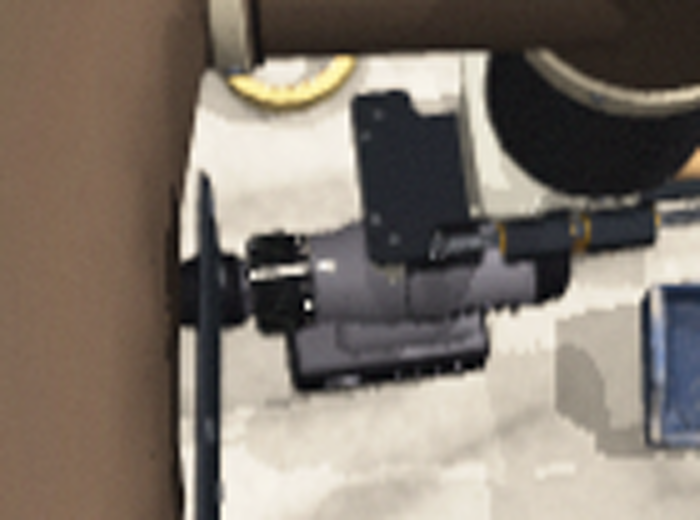

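```bash
python3 - <<'E'
from h import *
T=pickle.load(open("top10.pkl","rb"));S=pickle.load(open("scene10.pkl","rb"))
t=lambda a,b:((a+.5)/5-.5+189,(b+.5)/5-.5+106)
s=lambda a,b:((a+.5)/5-.5+206,(b+.5)/5-.5+125)
im=T["frame"][106:210,189:329];g=cv2.resize(im,None,fx=5,fy=5,interpolation=cv2.INTER_CUBIC).min(2)
m=np.zeros_like(g);m[240:330,245:340]=(g[240:330,245:340]>150)
n,l,st,ce=cv2.connectedComponentsWithStats(m)
d=[]
for i in range(1,n):
    if st[i][4]<40: continue
    p=plane(T,*t(*ce[i]),.177)-base;print(st[i],ce[i].round(1),"drill mm",(1000*p@xd).round(1),(1000*p@yd).round(1))
a,e=tri(T,t(437,245),S,s(433,258));a-=base;print("slide",a@xd,a@yd,a[2],e)
E
```

```text
[316 259  20  13 224] [325.8 265.3] drill mm 36.0 -0.0
[275 265  30  10 208] [290.3 269.9] drill mm 54.7 0.1
[250 271  17   8 103] [257.4 274.5] drill mm 72.2 0.4
[245 320  10  10  67] [249.9 325.5] drill mm 79.3 27.0
slide -0.021689481366798238 0.000403717856658407 0.19132710516963597 0.0013715587112481684
```

```bash
python3 - <<'E'
from h import *
A=pickle.load(open("scene2.pkl","rb"));B=pickle.load(open("scene10.pkl","rb"))
for q in(-.036,-.024,-.018):
    p=base+q*xd+[0,0,.189];print(q,((proj(A,p)-[206,125]+.5)*5).round(0))
a,b=[cv2.resize(c["frame"][165:190,276:312],None,fx=10,fy=10,interpolation=cv2.INTER_CUBIC) for c in(A,B)]
cv2.imwrite("pics/cmp.png",np.hstack([a,b]))
# block shift by matching
g1=cv2.resize(cv2.cvtColor(A["frame"],6),None,fx=4,fy=4,interpolation=cv2.INTER_CUBIC);g2=cv2.resize(cv2.cvtColor(B["frame"],6),None,fx=4,fy=4,interpolation=cv2.INTER_CUBIC)
u,v=(4*proj(A,base-.036*xd+[0,0,.187])).astype(int)
t=g1[v-10:v+10,u-14:u+14];R=cv2.matchTemplate(g2[v-45:v+30,u-60:u+40],t,cv2.TM_CCOEFF_NORMED);_,m,_,l=cv2.minMaxLoc(R)
d=(np.array(l)-[46,35])/4;e=proj(A,base-.024*xd+[0,0,.187])-proj(A,base-.036*xd+[0,0,.187]);print("shift px",d,"score",m,"12mm would be",e)
# drill motion check
from scipy import ndimage
for c0,n in((pickle.load(open("top0.pkl","rb")),"top"),):
    print(cv2.phaseCorrelate(np.float32(cv2.cvtColor(pickle.load(open("scene0.pkl","rb"))["frame"],6)[195:240,255:310]),np.float32(cv2.cvtColor(B["frame"],6)[195:240,255:310])))
E
```

```text
-0.036 [462. 271.]
-0.024 [439. 263.]
-0.018 [428. 259.]
shift px [-4.   -4.75] score 0.9223397970199585 12mm would be [-4.55165235 -1.5992482 ]
((0.03338556734792775, 0.525291831091419), 0.9809894109655309)
```

View pics/cmp.png

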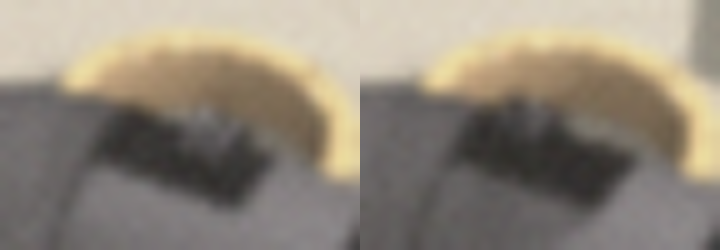

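Emit:
apply_moves --plan '[[255,[0.5,0,-0.6],0],[255,[0.9,0.4,-0.3],0],[255,[0.9,0.4,0],0],[255,[0.9,0.4,0],0],[255,[0.9,0.4,0],0],[255,[0,0,0],0]]'

```text
time_s: 12.98
tcp_pos: [0.5506, -0.393, 0.2715]
eef_rot: [180.0, 0.0, -83.9]
contact_force: [0.1, 0.8, -0.3]
gripper_width: 0.0005
```

```bash
python3 -c "
from h import *
look(11)
for n in('scene','top'): cv2.imwrite(f'pics/full{n}11.png',pickle.load(open(n+'11.pkl','rb'))['frame'])
"
```

```text
{'time_s': 12.975, 'tcp_pos': [0.5506, -0.393, 0.2715], 'eef_rot': [179.962, 0.0054, -83.8978], 'contact_force': [0.0994, 0.8479, -0.2567], 'gripper_width': 0.0005}
drill frame mm [-282.8   81.3  271.5]
scene crop origin 206 125 x5
top crop origin 189 106 x5
```

View pics/top11.png

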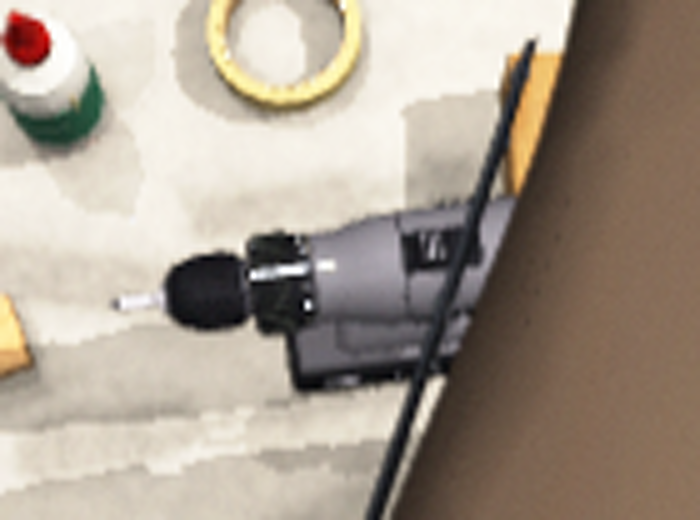

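View pics/fullscene11.png

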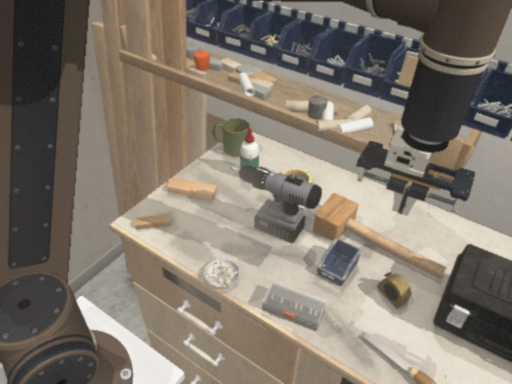

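```bash
python3 - <<'E'
from h import *
A=pickle.load(open("top0.pkl","rb"));B=pickle.load(open("top11.pkl","rb"))
a,b=[cv2.resize(c["frame"][144:166,262:290],None,fx=12,fy=12,interpolation=cv2.INTER_CUBIC) for c in(A,B)]
cv2.imwrite("pics/cmp2.png",np.hstack([a,b]))
for q in(-.044,-.036,-.028,-.032,-.024,-.016):
    print(q,((proj(A,base+q*xd+[0,0,.189])-[262,144]+.5)*12).round(0))
g1,g2=[cv2.cvtColor(c,6) for c in(a,b)]
u,v=((proj(A,base-.036*xd+[0,0,.189])-[262,144]+.5)*12).astype(int)
t=g1[v-36:v+36,u-40:u+40];R=cv2.matchTemplate(g2,t,cv2.TM_CCOEFF_NORMED);_,m,_,l=cv2.minMaxLoc(R)
print("shift",(np.array(l)-[u-40,v-36]),m)
E
```

```text
-0.044 [273. 123.]
-0.036 [237. 128.]
-0.028 [200. 132.]
-0.032 [218. 130.]
-0.024 [181. 135.]
-0.016 [145. 139.]
shift [  0 -67] 0.7418975830078125
```

View pics/cmp2.png

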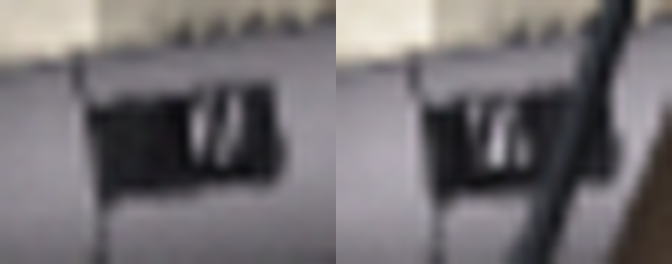

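```bash
python3 -c "
from plant import close_job
print(close_job())"
```

```text
the job is handed in; nothing more can be done
None
```

The drill is set up for driving screws and I handed the job in at about 13 s. I pushed the gear slide forward with the shut fingertips, then pressed lightly on top of the collar (about 6 N) and rolled it towards −y in one stroke.

**Last checks:**
- **Collar:** the bar lies within about 0.4 mm of the pointer line, roughly 0.01 rad. It stayed there after the fingers lifted, so it has clicked in.
- **Gear slide:** it moved about 12 mm in both camera views, and the push force jumped from about 2 N to 6–8 N at its forward stop.
- **Drill and bench:** the drill shows no visible shift or tilt, and the other things on the bench look untouched. The arm is clear of everything.

**Disagreements:**
- **Slide contact:** I felt the slide about 3 mm or more later in the push than the geometry predicted, so I checked its travel again in the pictures.
- **Template matches:** automatic matching of the slide block between pictures was unreliable. It gave a plausible shift along the drill but a wrong one across it in the scene view, and no usable value in the top view. The 12 mm figure comes from reading the block and its ribs by eye in both views.

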